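Clear the jeweller's bench: rebuild the disc cutter, sort rings and punch

TASK

Clear up after cutting discs. Rebuild the disc cutter: lower the thick dark steel die plate over the four posts of the cutter base until it lies flat on the base, then the thinner bright aluminium guide plate over the same posts, flat on top of it. Sort the rest: lay both silver rings flat, next to each other, on the floor of the round white dish, and stand the steel punch upright in the wooden tray; do not knock over the little flux jar.

Things in the scene. Friction and masses are not known exactly. Their poses are not given: they have to be found in the camera images.
- cutter_base: Disc-cutter base, fixed to the bench: a dark steel block 44 (x) by 120 (y) by 16 mm high with four upright steel posts, 8 mm diameter, at x = +-13, y = +-38 mm, rising 34 mm above the block's top (to 50 mm above the bench); the last 8 mm taper to 3 mm diameter. Origin: centre of its underside, on the bench; z up, y along its length. Its place on the bench varies.
- dish: Round white ceramic dish, fixed, outside diameter 130 mm, straight rim 16 mm high and 4 mm thick, flat floor 4 mm thick. Origin: centre of its underside, z up. Its place on the bench varies.
- tray: Open dark-wood tray, fixed, 90 (x) by 120 (y) by 20 mm high, walls and floor 5 mm thick. Origin: centre of its underside, z up, y along its length. Its place on the bench varies.
- die_plate_mid (a point): Die plate: loose dark steel plate 50 (x) by 100 (y) by 12 mm thick, about 0.45 kg, lying flat, with four through holes of 13 mm diameter at x = +-13, y = +-38 mm that fit the cutter base's posts (a half turn makes no difference) and three flush brass die bushes along its middle. The point is its centre, half-way up; x across (50 mm, the way to grip it), y along its length, z up.
- guide_plate_mid (a point): Guide plate: loose bright aluminium plate 50 (x) by 100 (y) by 8 mm thick, about 0.12 kg, lying flat, with the same four 13 mm holes and one 19 mm hole in the middle. The point is its centre, half-way up; axes as for the die plate.
- ring_large_mid (a point): Larger plain silver ring, loose, lying flat: 30 mm outside, 22 mm inside diameter, 12 mm high. The point is its centre, half-way up; z is its axis.
- ring_small_mid (a point): Smaller plain silver ring, loose, lying flat: 24 mm outside, 17 mm inside diameter, 8 mm high. The point is its centre, half-way up; z is its axis.
- punch_mid (a point): Steel punch, loose, standing upright: a plain cylinder 22 mm in diameter and 45 mm high, about 0.12 kg, its top edge tapered over the last 6 mm. The point is its centre, half-way up; z is its axis, up.
- flux_mid (a point): Small amber glass flux jar with a black lid, loose, 38 mm in diameter, 55 mm high, standing among the other things: to be left standing. The point is its centre, half-way up; z is its axis, up.
Things that resemble listed ones, but are neither listed nor needed, are in the scene too. What is shaped like the part that bears punch_mid but blue is not meant. Of the things shaped like the part that bears die_plate_mid, the dark steel one is meant.

How it is judged:
By the outcome, as a careful person would: the job done as asked, in the order asked, and still so for the second after the job is handed in, with the robot touching nothing.
It also fails if it takes over 125 s, if anything falls off the work surface, if the arm or the gripper's body presses on something with over 40 N, if the wrist force passes 120 N, or if a joint passes its speed limit or range.

ROBOT

A 6-joint arm with a two-finger parallel gripper is mounted at the origin on the work surface. World frame = base frame: x ahead of the robot, y to its left, z up, the work surface at z = 0. Lengths are in m, angles in rad, forces in N, time in s.
With the tool pointing down it reaches from about 0.35 to 0.975 m from the base axis. Payload 4.9 kg.
Tool frame: the origin (TCP) lies midway between the tips of the shut fingers; the grasp point (between the pads) lies ctrl.tcp_to_grasp behind it (ctrl.tcp_to_grasp is the distance from the TCP to the grasp point, in m); z points along the fingers, y is the direction in which the jaws open and shut (so a half turn about z gives the same grasp; the last joint's range is limited). The gripper opens to 85 mm and grips with 20 to 120 N. Pads are 22 mm wide; open, the fingers measure 114 mm over their backs; the gripper's body (76 mm by 85 mm) begins 54 mm behind the grasp point. The pads swing forward as they close: fully open they stand 13 mm farther back than shut.
Start: joints at [-1.44, 0.053, 1.613, -0, 1.476, -0.119], TCP at [0.155, -0.606, 0.231] pointing down, gripper open.
Joint ranges: [-3.01, 3.01], [-1.01, 2.22], [0.06, 2.58], [-1.02, 4.17], [0.09, 2.62], [-3.14, 3.14]. Speed limits (rad/s): [2.57, 2.57, 3.14, 3.14, 3.14, 3.14].

INTERFACE

Orientations are given as a rotation vector (axis times angle).
In Python, from station import ctrl, get_image, calibration, finish_job, models gives the robot as it stands.
- The arm moves only by the shell command python3 -m creep 'ROWS' [FORCE]. ROWS is JSON, a list of rows, each a list of 7 numbers: the opening, from 0 (shut) to 1 (fully open), then the shift along the tool's x, y, z in m, then the turn, a rotation vector about the tool's x, y, z in degrees. A call has 1 to 20 rows; each row shifts and turns the commanded pose from where the row before left it, along the tool's axes as they then stand; what a row does not reach is not made up. A row lasts 1/10 s, in which the tool goes at most 50 mm and 8.59 degrees, less where a joint would pass 70% of its speed; a pose out of reach is approached as far as the arm can. A call with a gripper value outside its range is refused whole. The fingers move at their own pace and stop on an object; FORCE is the grip in N (left out, the last holds). Time passes only in rows, so rows that do not move let the fingers close. It gives the time, the measured TCP pose, the force and the opening at its end, in the units of the state.
- ctrl.get_obs(): the state, without advancing time (a new reading comes with each control period).
- get_image(name): name is "scene" or "top" or "wrist"; returns the picture (420x560x3 uint8, red, green, blue); there is no depth.
- calibration(name): a dict with "mtx" (3x3 intrinsics, pixels), "k1" (the pictures are not rectified: a ray, as slopes to the right and down, at radius r is drawn at 1 + k1 r^2 times it, then the intrinsics apply), "R" (3x3) and "t" (3): a world point X has camera coordinates R X + t. Camera axes: x right, y down, z forward; pixel columns grow to the right and rows downward; lengths in m; the calibration is good to about 2 mm. A picture is of the moment at which its call begins: read the wrist's pose just before it. calibration takes no time and is no camera call; for the wrist camera it gives the pose at the moment of the call.
- finish_job(): hands the job in, once; it reports no verdict.
Trained networks look in the newest picture that a camera, given by its name, has taken for a name from the list of things; names that differ only in an ending like _2 or _b are one class to them, and where a whole thing is asked for, a point or a joint stands for the part that bears it (a point fixed in the world has none). Each returns a list of dicts, best first, with "conf" (0 to 1); they miss things now and then, are a little off and sometimes report something else, mostly with a low value. They report only what shows in the picture. A call takes as long as a camera call. They do not tell look-alikes from the thing itself.
- models.search_frame(camera, name): "extent" ([left, top, right, bottom] in pixels, round what is visible of it).
The state is a dict: "t": time; "q": joint angles; "dq": joint speeds; "effort": joint torques, N m; "tool_pos": TCP position; "tool_rot": TCP orientation; "contact_force": force on the tool from outside, world axes, zero at the start; "wrist_torque": the same for the moment, N m; "opening": finger opening in m.
Only numpy, scipy, OpenCV 4.12 (cv2) and the standard library are available. Lean on these libraries where they do the work, as an engineer would, in place of code of your own. Each camera call takes 0.05 s, during which the arm holds its last target. There are 200 camera calls.

## Working session

There is one attempt and no reset: what is moved stays moved. The work goes in short steps, Python scripts to look and compute and a shell command to move; the robot and the scene stay as the last step left them, time stands still between calls to the robot, and variables do not carry over. Pictures are saved under pics/ and viewed, about 12 in all and at most 16, crops included, and the job is handed in when it is done.

```bash
ls; mkdir -p pics
python3 - <<'E'
from station import ctrl,get_image,calibration,models
import cv2
for n in("top","scene"):
    im=get_image(n); cv2.imwrite(f"pics/{n}0.png",im[:,:,::-1])
    c=calibration(n); print(n,c["mtx"].tolist(),c["k1"],(-c["R"].T@c["t"]).round(3).tolist())
o=ctrl.get_obs(); print(o, ctrl.tcp_to_grasp)
E
```

```text
pics
top [[392.1595630813201, 0.0, 283.3451117057502], [0.0, 392.1595630813201, 201.9366087872221], [0.0, 0.0, 1.0]] 0.0259647777669324 [0.353, 0.006, 1.033]
scene [[533.6604800291951, 0.0, 281.1952274580632], [0.0, 533.6604800291951, 212.50193847864855], [0.0, 0.0, 1.0]] -0.1840088282402776 [0.872, 0.626, 0.968]
{'t': 0.1, 'q': array([-1.44000698e+00,  5.33032197e-02,  1.61412724e+00, -3.88559852e-05,
        1.47601414e+00, -1.18978969e-01]), 'dq': array([ 1.21713122e-03, -1.57840351e-04, -3.77276707e-03, -1.21737401e-04,
       -5.63051386e-05,  4.43394889e-04]), 'effort': array([ 6.43007388e-04, -3.94900811e+01, -3.71364212e+01, -7.60995840e-05,
        3.92766859e-03,  2.51889389e-06]), 'tool_pos': array([ 0.15441673, -0.6050502 ,  0.23019588]), 'tool_rot': array([-3.11528826e+00, -3.91091277e-01,  7.78868097e-05]), 'contact_force': array([1.23671395, 0.05531886, 0.137578  ]), 'wrist_torque': array([-0.00260306, -0.00119326, -0.03053528]), 'opening': 0.08519333181360178} 0.0187
```

View pics/top0.png

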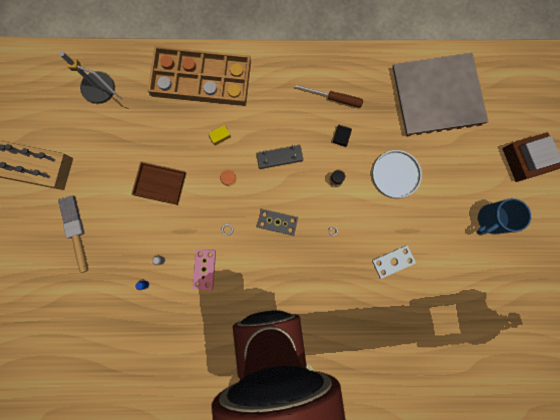

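View pics/scene0.png

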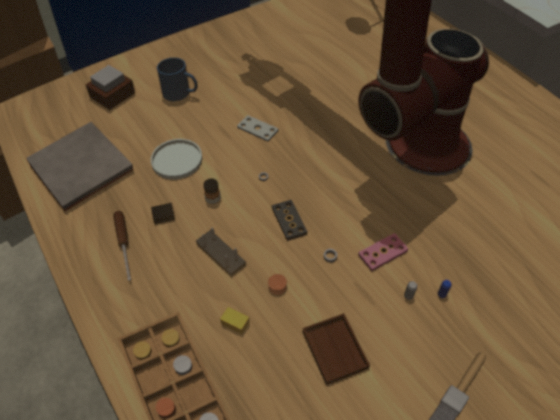

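```bash
cat > h.py <<'E'
import numpy as np,cv2
from scipy.spatial.transform import Rotation as Rn
from station import ctrl,get_image,calibration,models
def ray(c,u,v):
    m=c["mtx"]; d=np.array([(u-m[0,2])/m[0,0],(v-m[1,2])/m[1,1]]); s=d.copy()
    for _ in range(20): s=d/(1+c["k1"]*(s@s))
    return c["R"].T@np.r_[s,1], -c["R"].T@c["t"]
def px2w(c,u,v,z):
    d,o=ray(c,u,v); return o+d*(z-o[2])/d[2]
def w2px(c,X):
    p=c["R"]@np.asarray(X,float)+c["t"]; s=p[:2]/p[2]; s=s*(1+c["k1"]*(s@s)); return c["mtx"][:2,:2]@s+c["mtx"][:2,2]
def delta(x,y,z,yaw):
    """shift in tool axes and yaw turn (deg about tool z) to bring TCP to xyz with jaw (tool y) direction at world angle yaw deg"""
    o=ctrl.get_obs(); R=Rn.from_rotvec(o["tool_rot"]).as_matrix()
    s=R.T@(np.array([x,y,z])-o["tool_pos"])
    a=np.degrees(np.arctan2(R[1,1],R[0,1])); t=-(yaw-a); t=(t+90)%180-90
    print("shift mm",(s*1000).round(1),"turn",round(t,2),"jaw yaw",round(a,2),"q6",o["q"][5].round(2),"tilt",R[:,2].round(3))
E
python3 - <<'E'
from h import *
Z=dict(cutter_base=.016,dish=.016,tray=.02,die_plate_mid=.012,guide_plate_mid=.008,ring_large_mid=.012,ring_small_mid=.008,punch_mid=.045,flux_mid=.055)
c=calibration("top")
for n in Z:
    for d in models.search_frame("top",n)[:4]:
        e=d["extent"]; X=px2w(c,(e[0]+e[2])/2,(e[1]+e[3])/2,Z[n]); print(n,round(d["conf"],2),np.round(e),X.round(3)[:2])
E
```

```text
cutter_base 0.77 [259. 147. 303. 169.] [0.621 0.001]
cutter_base 0.22 [331. 170. 345. 187.] [ 0.565 -0.15 ]
dish 0.56 [371. 151. 421. 198.] [ 0.577 -0.304]
tray 0.56 [133. 164. 188. 205.] [0.548 0.316]
die_plate_mid 0.84 [193. 252. 217. 289.] [0.326 0.195]
die_plate_mid 0.78 [257. 209. 295. 236.] [0.449 0.014]
guide_plate_mid 0.71 [374. 246. 418. 277.] [ 0.347 -0.296]
punch_mid 0.49 [154. 257. 164. 266.] [0.349 0.303]
flux_mid 0.52 [330. 168. 342. 188.] [ 0.558 -0.14 ]
```

The candidates in the top picture are:
- Die plate: dark (277,222) or pink (204,270). I choose the dark one.
- Punch: silver (158,260) or blue (141,285). I choose the silver one.
- Rings: (228,230) looks like the large one and (333,230) the small one.
- Guide plate: (394,261) is the only one.
- Base (281,157), dish (396,174), tray (160,183) and flux jar (337,177) are clear.

Next I'll go up over the middle and look with the wrist camera.

Run:
```python
from h import *
delta(.47,0,.36,0)
c=calibration("wrist");o=ctrl.get_obs();R=Rn.from_rotvec(o["tool_rot"]).as_matrix()
print("cam in tool",(R.T@(-c["R"].T@c["t"]-o["tool_pos"])).round(3),"axes",(c["R"]@R).round(2).tolist(),c["mtx"][0,0],c["k1"])
```

```text
shift mm [ 455.4 -508.8 -128.7] turn -75.69 jaw yaw -75.69 q6 -0.12 tilt [ 0.  0. -1.]
cam in tool [ 0.067 -0.002 -0.143] axes [[0.0, 1.0, -0.0], [-0.96, 0.0, -0.27], [-0.27, 0.0, 0.96]] 336.8826977888147 -0.08393913114572973
```

```bash
python3 -m creep '[[1,32.5e-3,-36.3e-3,-9.2e-3,0,0,0],[1,0.0325,-0.0363,-0.0092,0,0,0],[1,0.0325,-0.0363,-0.0092,0,0,0],[1,0.0325,-0.0363,-0.0092,0,0,0],[1,0.0325,-0.0363,-0.0092,0,0,0],[1,0.0325,-0.0363,-0.0092,0,0,0],[1,0.0325,-0.0363,-0.0092,0,0,0],[1,0.0325,-0.0363,-0.0092,0,0,0],[1,0.0325,-0.0363,-0.0092,0,0,0],[1,0.0325,-0.0363,-0.0092,0,0,0],[1,0.0325,-0.0363,-0.0092,0,0,0],[1,0.0325,-0.0363,-0.0092,0,0,0],[1,0.0325,-0.0363,-0.0092,0,0,0],[1,0.0325,-0.0363,-0.0092,0,0,0]]' 
python3 -m creep '[[1,0,0,0,0,0,-8.4],[1,0,0,0,0,0,-8.4],[1,0,0,0,0,0,-8.4],[1,0,0,0,0,0,-8.4],[1,0,0,0,0,0,-8.4],[1,0,0,0,0,0,-8.4],[1,0,0,0,0,0,-8.4],[1,0,0,0,0,0,-8.4],[1,0,0,0,0,0,-8.4],[1,0,0,0,0,0,0],[1,0,0,0,0,0,0]]'
python3 - <<'E'
from h import *
delta(.449,.014,.3,0)
im=get_image("wrist"); cv2.imwrite("pics/w1.png",im[:,:,::-1])
c=calibration("wrist")
Z=dict(cutter_base=.016,die_plate_mid=.012,ring_large_mid=.012,ring_small_mid=.008,flux_mid=.055,dish=.016)
for n in Z:
    for d in models.search_frame("wrist",n)[:3]:
        e=d["extent"]; X=px2w(c,(e[0]+e[2])/2,(e[1]+e[3])/2,Z[n]); print(n,round(d["conf"],2),np.round(e),X.round(3)[:2])
E
```

```text
t: 1.95
tool_pos: [0.4703, 0.0014, 0.3609]
tool_rot: [3.117, 0.392, 0.002]
contact_force: [0.3, -0.5, 0.5]
opening: 0.0854
t: 3.05
tool_pos: [0.4697, -0.0007, 0.3602]
tool_rot: [2.226, 2.216, 0.0]
contact_force: [0.0, -0.1, -0.6]
opening: 0.0856
shift mm [ 14.6 -20.8  60.2] turn -0.26 jaw yaw -0.26 q6 -0.16 tilt [ 0. -0. -1.]
cutter_base 0.69 [364. 121. 408. 208.] [0.621 0.004]
die_plate_mid 0.89 [140.   1. 215.  44.] [0.33  0.198]
die_plate_mid 0.83 [246. 121. 293. 199.] [0.452 0.01 ]
ring_large_mid 0.75 [243.  53. 261.  76.] [0.429 0.142]
ring_large_mid 0.55 [366. 120. 408. 207.] [0.624 0.006]
ring_small_mid 0.18 [184. 306. 242. 365.] [ 0.35 -0.29]
flux_mid 0.84 [321. 249. 357. 280.] [ 0.552 -0.135]
dish 0.83 [309. 309. 384. 373.] [ 0.579 -0.296]
```

View pics/w1.png

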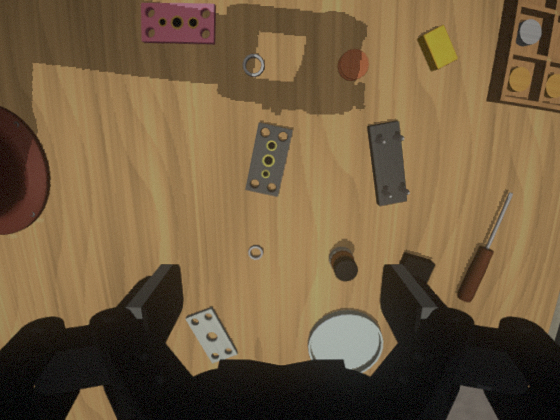

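The wrist view confirms the dark die plate at (269,160), with three brass bushes, and the pink look-alike at (178,22). The base is at (388,163), the large ring at (254,65), the small ring at (256,253), the flux jar at (344,263), the dish at (345,343) and the guide plate at (213,336).

Run:
```python
from h import *
c=calibration("wrist")
def show(n,P,z):
    W=np.array([px2w(c,u,v,z)[:2] for u,v in P]); a=(W[0]+W[1])/2-(W[2]+W[3])/2
    print(n,W.mean(0).round(4),"yaw",np.degrees(np.arctan2(-a[0],a[1])).round(1),"L,W",np.linalg.norm(a).round(3),np.linalg.norm(W[0]-W[1]).round(3))
show("die",[(258,122),(293,128),(278,196),(247,189)],.012)
show("base",[(369,124),(399,120),(408,203),(380,205)],.016)
delta(.452,.010,.15,-11)
```

```text
die [0.4508 0.0114] yaw -11.5 L,W 0.1 0.05
base [0.6262 0.0054] yaw 11.3 L,W 0.122 0.043
shift mm [ 10.6 -17.8 210.1] turn 10.88 jaw yaw -0.12 q6 -0.16 tilt [ 0.  0. -1.]
```

```bash
python3 -m creep '[[0.8,0.002,-0.004,0.042,0,0,0],[0.8,0.002,-0.004,0.042,0,0,0],[0.8,0.002,-0.003,0.042,0,0,0],[0.8,0.002,-0.003,0.042,0,0,0],[0.8,0.003,-0.004,0.042,0,0,0],[0.8,0,0,0,0,0,5.7],[0.8,0,0,0,0,0,5.7],[0.8,0,0,0,0,0,0],[0.8,0,0,0,0,0,0]]' 60
python3 - <<'E'
from h import *
im=get_image("wrist"); cv2.imwrite("pics/w2.png",im[:,:,::-1])
c=calibration("wrist")
for n in ("die_plate_mid",):
    for d in models.search_frame("wrist",n)[:3]:
        e=d["extent"]; X=px2w(c,(e[0]+e[2])/2,(e[1]+e[3])/2,.012); print(n,round(d["conf"],2),np.round(e),X.round(4)[:2])
delta(.452,.010,0,-11.5)
E
```

```text
t: 4.3
tool_pos: [0.452, 0.0103, 0.1505]
tool_rot: [2.43, 1.99, 0.001]
contact_force: [0.9, 1.2, -0.5]
opening: 0.0682
die_plate_mid 0.8 [249. 144. 313. 261.] [0.4509 0.0096]
shift mm [ -0.3  -0.2 150.6] turn 0.08 jaw yaw -11.42 q6 0.06 tilt [ 0.001 -0.    -1.   ]
```

View pics/w2.png

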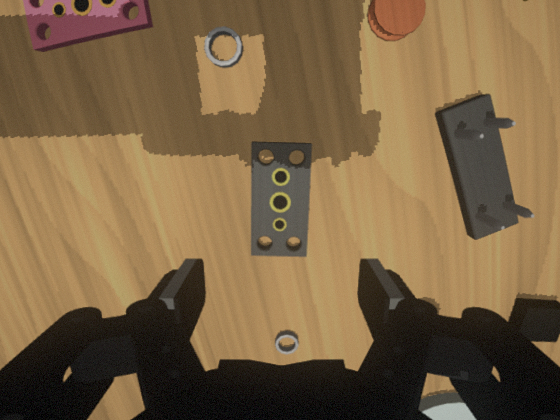

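The picture shows the dark die plate centred at (280,202) between the jaws and square to them. The base posts are visible at (465,130), (500,122), (487,208) and (520,212).

```bash
python3 -m creep '[[0.8,0,0,0.045,0,0,0],[0.8,0,0,0.045,0,0,0],[0.8,0,0,0.035,0,0,0],[0.8,0,0,0.015,0,0,0],[0.8,0,0,0.0095,0,0,0],[0.8,0,0,0,0,0,0],[0.8,0,0,0,0,0,0],[0.4,0,0,0,0,0,0],[0.4,0,0,0,0,0,0],[0.4,0,0,0,0,0,0],[0.4,0,0,0,0,0,0],[0.4,0,0,0,0,0,0],[0.4,0,0,0,0,0,0]]' 60
python3 - <<'E'
from h import *
print(ctrl.get_obs()["contact_force"].round(1)); delta(.452,.010,0,-11.5)
E
```

```text
t: 5.7
tool_pos: [0.4528, 0.0103, 0.0025]
tool_rot: [2.432, 1.987, 0.002]
contact_force: [-2.8, -0.0, 5.6]
opening: 0.0483
[-2.8 -0.   5.6]
shift mm [-0.4 -0.8  2.5] turn 0.02 jaw yaw -11.48 q6 0.06 tilt [ 0.002 -0.    -1.   ]
```

```bash
python3 -m creep '[[0.3,0,0,-0.02,0,0,0],[0.3,0,0,-0.04,0,0,0],[0.3,0,0,-0.04,0,0,0],[0.3,0,0,0,0,0,-7.6],[0.3,0,0,0,0,0,-7.6],[0.3,0,0,0,0,0,-7.6],[0.3,0,0,0,0,0,0]]' 60
python3 - <<'E'
from h import *
o=ctrl.get_obs();print(o["contact_force"].round(1),o["opening"]); delta(.6262,.0054,.1,11.3)
E
```

```text
t: 6.4
tool_pos: [0.4512, 0.0105, 0.1003]
tool_rot: [-1.992, -2.429, 0.0]
contact_force: [-0.9, 0.1, -4.2]
opening: 0.0478
[-0.9  0.1 -4.2] 0.04780250694300399
shift mm [-39.3 170.6   0.3] turn 0.01 jaw yaw 11.31 q6 -0.34 tilt [-0.  0. -1.]
```

```bash
python3 -m creep '[[0.3,-0.008,0.034,0,0,0,0],[0.3,-0.008,0.034,0,0,0,0],[0.3,-0.008,0.034,0,0,0,0],[0.3,-0.008,0.034,0,0,0,0],[0.3,-0.007,0.034,0,0,0,0],[0.3,0,0,0,0,0,0],[0.3,0,0,0,0,0,0],[0.3,0,0,0,0,0,0]]'
python3 - <<'E'
from h import *
delta(.6262,.0054,.1,11.3)
im=get_image("wrist"); cv2.imwrite("pics/w3.png",cv2.resize(im[100:400,130:430,::-1],(600,600)))
E
```

```text
t: 7.2
tool_pos: [0.6249, 0.0056, 0.0998]
tool_rot: [-1.992, -2.427, 0.002]
contact_force: [-0.2, -0.0, -5.5]
opening: 0.0476
shift mm [-0.5  1.3 -0.2] turn -0.06 jaw yaw 11.24 q6 -0.31 tilt [-0.002  0.    -1.   ]
```

View pics/w3.png

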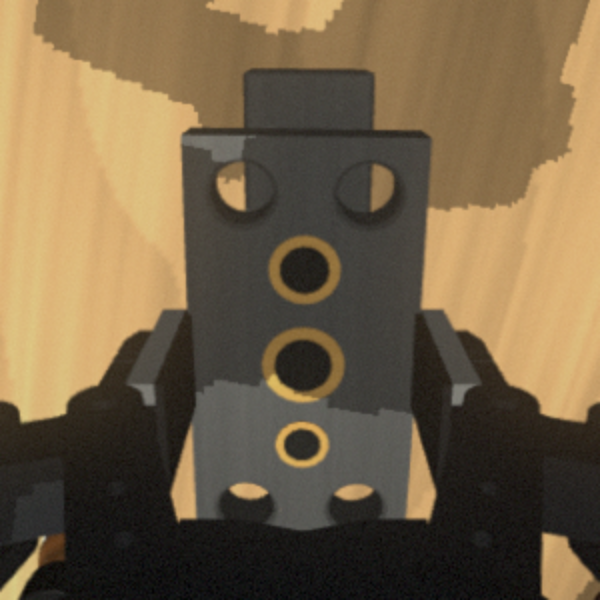

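The die plate is held, with its centre bush at crop (303,365). The base end edge, crop (244..374, 71), shows beyond it and is well aligned in x. I'll compare the numbers.

Run:
```python
from h import *
c=calibration("wrist"); o=ctrl.get_obs(); a=np.radians(11.25); ex=np.array([np.cos(a),np.sin(a)]); ey=np.array([-np.sin(a),np.cos(a)])
def W(u,v,z): return px2w(c,130+u/2,100+v/2,z)[:2]
f=lambda P:(round(P@ex,4),round(P@ey,4))
print("tcp",f(o["tool_pos"][:2]),"w1 base",f(np.array([.6262,.0054])))
for n,u,v,z in [("baseL",244,71,.016),("baseR",374,71,.016),("plL",184,137,.1093),("plR",430,137,.1093),("hole",245,187,.1093),("hole",370,188,.1093),("bush",303,365,.1093)]: print(n,f(W(u,v,z)))
# base posts from w2: camera pose relative to tool fixed
R=Rn.from_rotvec(o["tool_rot"]).as_matrix(); M=c["R"]@R; pc=R.T@(-c["R"].T@c["t"]-o["tool_pos"])
R2=Rn.from_rotvec([2.43,1.99,.001]).as_matrix(); Rc=M@R2.T; t=-Rc@(R2@pc+np.array([.452,.0103,.1505])); c2=dict(c,R=Rc,t=t)
w2=cv2.imread("pics/w2.png"); cv2.imwrite("pics/w2base.png",cv2.resize(w2[80:250,420:550],(520,680)))
np.save("c2.npy",np.hstack([Rc,t[:,None]]))
for u,v in [(438,105),(493,94),(516,224),(474,239)]: print("w2 base corner",f(px2w(c2,u,v,.016)[:2]))
```

```text
tcp (np.float64(0.6139), np.float64(-0.1164)) w1 base (np.float64(0.6152), np.float64(-0.1169))
baseL (np.float64(0.5937), np.float64(-0.0577))
baseR (np.float64(0.6366), np.float64(-0.0577))
plL (np.float64(0.5895), np.float64(-0.0663))
plR (np.float64(0.6385), np.float64(-0.0663))
hole (np.float64(0.6015), np.float64(-0.0765))
hole (np.float64(0.6268), np.float64(-0.0767))
bush (np.float64(0.6132), np.float64(-0.1163))
w2 base corner (np.float64(0.5926), np.float64(-0.0509))
w2 base corner (np.float64(0.6391), np.float64(-0.0592))
w2 base corner (np.float64(0.6331), np.float64(-0.1768))
w2 base corner (np.float64(0.5923), np.float64(-0.1749))
```

The base is (+1.3, −1.4) mm from the plate centre and the yaw is equal, so I'll correct by that and lower.

```bash
python3 -m creep '[[0.3,-0.0013,0.0013,0.03,0,0,0],[0.3,0,0,0.015,0,0,0],[0.3,0,0,0.008,0,0,0],[0.3,0,0,0.006,0,0,0],[0.3,0,0,0,0,0,0]]'
```

```text
t: 7.75
tool_pos: [0.627, 0.0045, 0.041]
tool_rot: [-1.991, -2.429, 0.001]
contact_force: [-0.0, 0.9, -5.3]
opening: 0.0479
```

```bash
python3 -m creep '[[0.3,0,0,0.008,0,0,0],[0.3,0,0,0.007,0,0,0],[0.3,0,0,0.004,0,0,0],[0.3,0,0,0,0,0,0]]'
```

```text
t: 8.15
tool_pos: [0.6271, 0.0045, 0.0216]
tool_rot: [-1.991, -2.429, 0.001]
contact_force: [-0.2, 1.1, -5.0]
opening: 0.0475
```

```bash
python3 -m creep '[[0.3,0,0,0.002,0,0,0],[0.3,0,0,0.001,0,0,0],[0.3,0,0,0,0,0,0],[0.8,0,0,0,0,0,0],[0.8,0,0,0,0,0,0],[0.8,0,0,0,0,0,0],[0.8,0,0,-0.02,0,0,0],[0.8,0,0,-0.04,0,0,0],[0.8,0,0,-0.05,0,0,0],[0.8,0,0,0,0,0,0],[0.8,0,0,0,0,0,0]]'
python3 - <<'E'
from h import *
im=get_image("wrist"); cv2.imwrite("pics/w4.png",im[:,:,::-1])
c=calibration("wrist")
for n in ("die_plate_mid","guide_plate_mid"):
    for d in models.search_frame("wrist",n)[:3]:
        e=d["extent"]; X=px2w(c,(e[0]+e[2])/2,(e[1]+e[3])/2,.028); print(n,round(d["conf"],2),np.round(e),X.round(4)[:2])
c=calibration("top"); get_image("top")
delta(.347,-.293,.15,0)
E
```

```text
t: 9.25
tool_pos: [0.6296, 0.0043, 0.133]
tool_rot: [1.988, 2.426, 0.005]
contact_force: [0.4, -0.9, -0.9]
opening: 0.0685
die_plate_mid 0.79 [244. 145. 311. 277.] [0.6242 0.0058]
shift mm [-236.9 -332.5  -21.6] turn 11.31 jaw yaw 11.31 q6 -0.31 tilt [-0.003  0.    -1.   ]
```

View pics/w4.png

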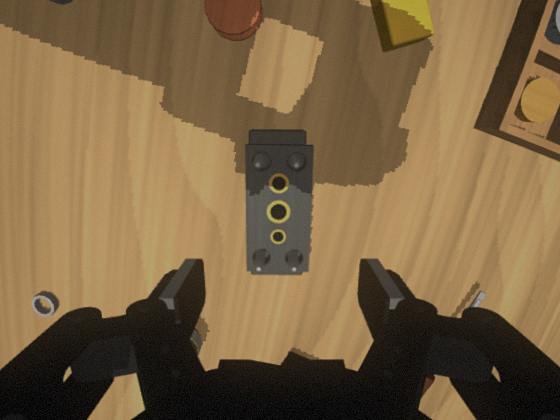

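The die plate is seated: all four posts come through at (262,160), (297,160), (260,260) and (293,260), and the base shows 10 mm past the plate end. The guide plate is next.

```bash
python3 -m creep '[[0.8,-0.0263,-0.037,-0.0024,0,0,0],[0.8,-0.0263,-0.037,-0.0024,0,0,0],[0.8,-0.0263,-0.037,-0.0024,0,0,0],[0.8,-0.0263,-0.037,-0.0024,0,0,0],[0.8,-0.0263,-0.037,-0.0024,0,0,0],[0.8,-0.0263,-0.037,-0.0024,0,0,0],[0.8,-0.0263,-0.037,-0.0024,0,0,0],[0.8,-0.0263,-0.037,-0.0024,0,0,0],[0.8,-0.0263,-0.037,-0.0024,0,0,0],[0.8,0,0,0,0,0,-7.8],[0.8,0,0,0,0,0,-7.8],[0.8,0,0,0,0,0,0],[0.8,0,0,0,0,0,0]]'
python3 - <<'E'
from h import *
im=get_image("wrist"); cv2.imwrite("pics/w5.png",im[:,:,::-1])
c=calibration("wrist")
for d in models.search_frame("wrist","guide_plate_mid")[:3]:
        e=d["extent"]; X=px2w(c,(e[0]+e[2])/2,(e[1]+e[3])/2,.008); print(round(d["conf"],2),np.round(e),X.round(4)[:2])
        P=[px2w(c,u,v,.008) for v in range(int(e[1])-15,int(e[3])+15) for u in range(int(e[0])-15,int(e[2])+15) if (im[v,u].astype(int).min()>135 and np.ptp(im[v,u].astype(int))<30)]
        r=cv2.minAreaRect(np.float32(P)[:,:2]*1000); print(r,len(P))
delta(.347,-.293,.0,27)
E
```

```text
t: 10.75
tool_pos: [0.3472, -0.2925, 0.1502]
tool_rot: [-1.646, -2.674, -0.001]
contact_force: [-0.1, -0.4, -0.5]
opening: 0.0683
0.96 [251. 140. 320. 258.] [ 0.3491 -0.2892]
((346.90850830078125, -291.4742126464844), (49.82086181640625, 99.85010528564453), 23.338220596313477) 3394
shift mm [ -0.4  -0.6 150.6] turn -0.15 jaw yaw 26.85 q6 -1.33 tilt [-0.001  0.001 -1.   ]
```

View pics/w5.png

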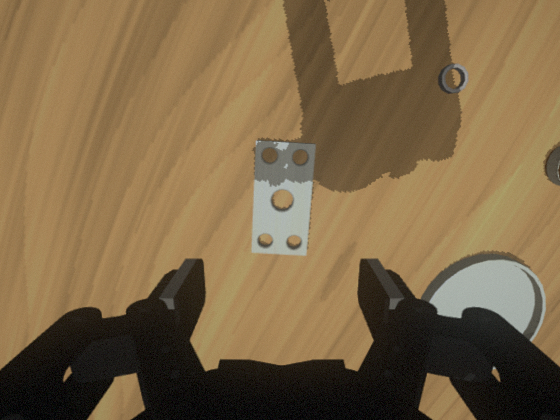

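The guide plate is at (283,200). The fitted rectangle is 49.8 x 99.9 mm, which matches the given size, with centre (0.3469, −0.2915) and yaw 23.3°.

```bash
python3 -m creep '[[0.72,0.001,0.0002,0.045,0,0,3.5],[0.72,0,0,0.045,0,0,0],[0.72,0,0,0.035,0,0,0],[0.72,0,0,0.015,0,0,0],[0.72,0,0,0.011,0,0,0],[0.72,0,0,0,0,0,0],[0.72,0,0,0,0,0,0],[0.4,0,0,0,0,0,0],[0.4,0,0,0,0,0,0],[0.4,0,0,0,0,0,0],[0.4,0,0,0,0,0,0],[0.4,0,0,0,0,0,0]]' 60
python3 -m creep '[[0.3,0,0,-0.005,0,0,0],[0.3,0,0,-0.02,0,0,0],[0.3,0,0,-0.03,0,0,0],[0.3,0,0,-0.045,0,0,0],[0.3,0,0,0,0,0,6],[0.3,0,0,0,0,0,6],[0.3,0,0,0,0,0,0]]'
python3 - <<'E'
from h import *
delta(.6262,.0046,.1,11.25)
E
```

```text
t: 12.05
tool_pos: [0.3484, -0.2933, 0.0024]
tool_rot: [1.723, 2.623, -0.002]
contact_force: [-0.9, 1.1, 5.9]
opening: 0.047
t: 12.75
tool_pos: [0.3474, -0.2921, 0.101]
tool_rot: [1.988, 2.43, -0.0]
contact_force: [-0.9, -0.4, -1.5]
opening: 0.0466
shift mm [235.7 332.    1. ] turn 0.17 jaw yaw 11.42 q6 -1.06 tilt [ 0.001 -0.001 -1.   ]
```

```bash
python3 -m creep '[[0.3,0.0262,0.0369,0,0,0,0],[0.3,0.0262,0.0369,0,0,0,0],[0.3,0.0262,0.0369,0,0,0,0],[0.3,0.0262,0.0369,0,0,0,0],[0.3,0.0262,0.0369,0,0,0,0],[0.3,0.0262,0.0369,0,0,0,0],[0.3,0.0262,0.0369,0,0,0,0],[0.3,0.0262,0.0369,0,0,0,0],[0.3,0.0262,0.0369,0,0,0,0.15],[0.3,0,0,0,0,0,0],[0.3,0,0,0,0,0,0],[0.3,0,0,0,0,0,0]]'
python3 - <<'E'
from h import *
delta(.627,.0045,.1,11.25)
im=get_image("wrist"); cv2.imwrite("pics/w6.png",cv2.resize(im[100:400,130:430,::-1],(600,600)))
E
```

```text
t: 13.95
tool_pos: [0.6253, 0.0043, 0.0996]
tool_rot: [-1.991, -2.428, 0.002]
contact_force: [-0.6, -1.0, -2.0]
opening: 0.0471
shift mm [-0.2  1.7 -0.4] turn 0.04 jaw yaw 11.29 q6 -0.31 tilt [-0.001 -0.    -1.   ]
```

View pics/w6.png

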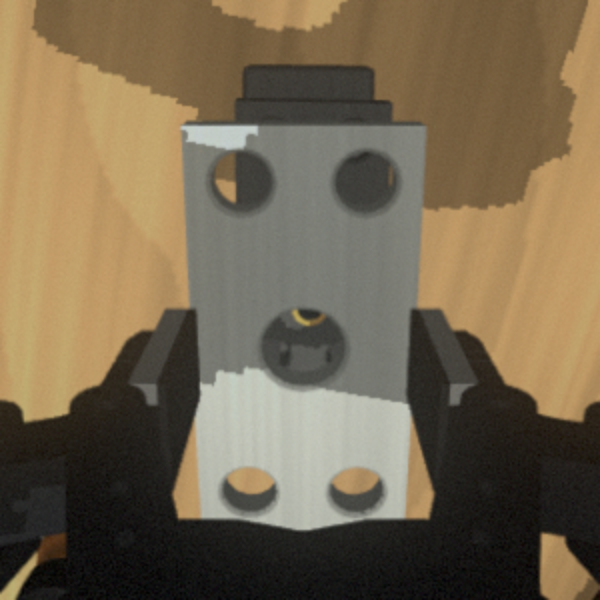

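The guide plate is held with its centre hole at crop (303,347), corner holes at (242,182), (367,182), (249,491) and (357,491), and the base end edge at (243..374, 68).

Run:
```python
from h import *
c=calibration("wrist"); o=ctrl.get_obs(); a=np.radians(11.25); ex=np.array([np.cos(a),np.sin(a)]); ey=np.array([-np.sin(a),np.cos(a)])
def W(u,v,z): return px2w(c,130+u/2,100+v/2,z)[:2]
f=lambda P:(float(round(P@ex,4)),float(round(P@ey,4)))
print("tcp",f(o["tool_pos"][:2]),"target tcp die",f(np.array([.627,.0045])))
for n,u,v,z in [("baseL",243,68,.016),("baseR",374,68,.016),("dieL",236,101,.028),("dieR",392,101,.028),("plL",183,127,.1052),("plR",427,126,.1052),("hole",242,182,.1052),("hole",367,182,.1052),("hole",249,491,.1052),("hole",357,491,.1052),("mid",303,347,.1052)]: print(n,f(W(u,v,z)))
```

```text
tcp (0.614, -0.118) target tcp die (0.6158, -0.1179)
baseL (0.5935, -0.0583)
baseR (0.6366, -0.0583)
dieL (0.5921, -0.0681)
dieR (0.6413, -0.068)
plL (0.5888, -0.0664)
plR (0.6385, -0.0662)
hole (0.6006, -0.0779)
hole (0.6266, -0.0778)
hole (0.6003, -0.1537)
hole (0.6263, -0.1537)
mid (0.6133, -0.1154)
```

```bash
python3 -m creep '[[0.3,-0.0023,0.0017,0.03,0,0,0],[0.3,0,0,0.015,0,0,0],[0.3,0,0,0.008,0,0,0],[0.3,0,0,0.006,0,0,0],[0.3,0,0,0,0,0,0]]'
python3 -m creep '[[0.3,0,0,0.004,0,0,0],[0.3,0,0,0.003,0,0,0],[0.3,0,0,0,0,0,0]]'
```

```text
t: 14.5
tool_pos: [0.6276, 0.0028, 0.0405]
tool_rot: [-1.992, -2.428, 0.001]
contact_force: [-0.9, 0.1, -1.1]
opening: 0.0471
t: 14.8
tool_pos: [0.6283, 0.003, 0.0342]
tool_rot: [1.992, 2.429, 0.0]
contact_force: [0.1, -0.1, -1.4]
opening: 0.0471
```

```bash
python3 -m creep '[[0.3,0,0,0.002,0,0,0],[0.3,0,0,0.0015,0,0,0],[0.3,0,0,0,0,0,0]]'
python3 -m creep '[[0.8,0,0,0,0,0,0],[0.8,0,0,0,0,0,0],[0.8,0,0,0,0,0,0],[0.8,0,0,-0.02,0,0,0],[0.8,0,0,-0.04,0,0,0],[0.8,0,0,-0.05,0,0,0],[0.8,0,0,-0.05,0,0,0],[0.8,0,0,0,0,0,0],[0.8,0,0,0,0,0,0]]'
python3 - <<'E'
from h import *
im=get_image("wrist"); cv2.imwrite("pics/w7.png",cv2.resize(im[90:290,160:460,::-1],(750,500)))
delta(.427,.145,.15,30)
E
```

```text
t: 15.1
tool_pos: [0.6283, 0.003, 0.0306]
tool_rot: [-1.993, -2.429, 0.0]
contact_force: [0.1, 0.4, -1.9]
opening: 0.0468
t: 16.0
tool_pos: [0.6296, 0.0028, 0.1936]
tool_rot: [1.99, 2.425, 0.004]
contact_force: [0.1, 0.4, -0.7]
opening: 0.0682
shift mm [ 178.7 -169.7   40.8] turn -18.74 jaw yaw 11.26 q6 -0.31 tilt [ 0.001 -0.    -1.   ]
```

View pics/w7.png

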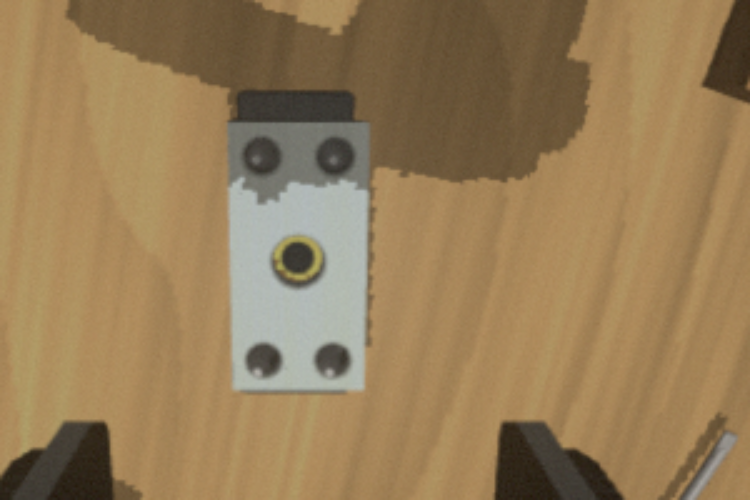

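The guide plate is seated over all four posts, at crop (262,155), (335,155), (264,360) and (332,360), with the bush visible through its centre hole. The rings come next, large one first.

```bash
python3 -m creep '[[0.6,0.0357,-0.0339,0,0,0,0],[0.6,0.0357,-0.0339,0,0,0,0],[0.6,0.0357,-0.0339,0,0,0,0],[0.6,0.0357,-0.0339,0.02,0,0,0],[0.6,0.0357,-0.0339,0.02,0,0,0],[0.6,0,0,0,0,0,0],[0.6,0,0,0,0,0,0]]'
python3 - <<'E'
from h import *
im=get_image("wrist"); cv2.imwrite("pics/w8.png",im[:,:,::-1])
c=calibration("wrist")
for n,z in(("ring_large_mid",.006),("ring_small_mid",.004),("punch_mid",.022)):
  for d in models.search_frame("wrist",n)[:3]:
    e=d["extent"]; X=px2w(c,(e[0]+e[2])/2,(e[1]+e[3])/2,z); print(n,round(d["conf"],2),np.round(e,1),X.round(4)[:2])
    if "large" in n and d["conf"]>.4: delta(X[0],X[1],.0,11.25)
E
```

```text
t: 16.75
tool_pos: [0.4297, 0.1417, 0.1503]
tool_rot: [-1.989, -2.428, 0.005]
contact_force: [-0.3, 0.4, 1.2]
opening: 0.0511
ring_large_mid 0.93 [266.4 186.8 301.  218. ] [0.433  0.1396]
shift mm [-1.60e+00  1.00e-01  1.53e+02] turn -0.01 jaw yaw 11.24 q6 -0.04 tilt [ 0. -0. -1.]
```

View pics/w8.png

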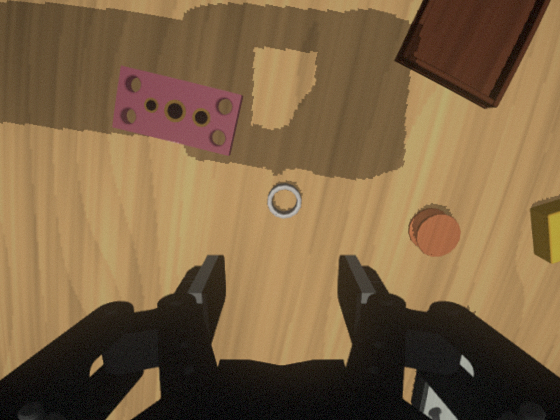

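The large ring is at (284,200), alone between the jaws. The bigger red-brown disc at (437,232) is something else.

```bash
python3 -m creep '[[0.6,-0.0016,0,0.045,0,0,0],[0.6,0,0,0.045,0,0,0],[0.6,0,0,0.035,0,0,0],[0.6,0,0,0.015,0,0,0],[0.6,0,0,0.011,0,0,0],[0.6,0,0,0,0,0,0],[0.6,0,0,0,0,0,0],[0.1,0,0,0,0,0,0],[0.1,0,0,0,0,0,0],[0.1,0,0,0,0,0,0],[0.1,0,0,0,0,0,0],[0.1,0,0,0,0,0,0],[0.1,0,0,0,0,0,0]]' 30
python3 -m creep '[[0.1,0,0,-0.005,0,0,0],[0.1,0,0,-0.02,0,0,0],[0.1,0,0,-0.04,0,0,0],[0.1,0,0,-0.045,0,0,0],[0.1,0,0,-0.045,0,0,0],[0.1,0,0,0,0,0,0]]'
python3 - <<'E'
from h import *
c=calibration("top"); get_image("top")
for d in models.search_frame("top","dish")[:2]:
    e=d["extent"]; print(d["conf"],np.round(e,1),px2w(c,(e[0]+e[2])/2,(e[1]+e[3])/2,.016).round(4))
delta(.58,-.298,.16,11.25)
E
```

```text
t: 18.25
tool_pos: [0.4338, 0.1402, 0.0038]
tool_rot: [1.991, 2.427, 0.003]
contact_force: [-1.0, -0.9, 6.4]
opening: 0.0278
t: 18.85
tool_pos: [0.4365, 0.1407, 0.1651]
tool_rot: [1.986, 2.422, 0.017]
contact_force: [0.5, 0.8, 0.0]
opening: 0.0273
0.67 [372.5 150.4 420.3 201.2] [ 0.5721 -0.3052  0.016 ]
shift mm [-458.4   58.7   -1.3] turn 0.02 jaw yaw 11.27 q6 -0.05 tilt [ 0.003  0.001 -1.   ]
```

```bash
python3 -m creep '[[0.1,-0.0458,0.0059,0,0,0,0],[0.1,-0.0458,0.0059,0,0,0,0],[0.1,-0.0458,0.0059,0,0,0,0],[0.1,-0.0458,0.0059,0,0,0,0],[0.1,-0.0458,0.0059,0,0,0,0],[0.1,-0.0458,0.0059,0,0,0,0],[0.1,-0.0458,0.0059,0,0,0,0],[0.1,-0.0458,0.0059,0,0,0,0],[0.1,-0.0458,0.0059,0,0,0,0],[0.1,-0.0458,0.0059,0,0,0,0],[0.1,0,0,0,0,0,0],[0.1,0,0,0,0,0,0],[0.1,0,0,0,0,0,0]]'
python3 - <<'E'
from h import *
im=get_image("wrist"); cv2.imwrite("pics/w9.png",im[:,:,::-1])
c=calibration("wrist")
for n,z in(("dish",.016),("flux_mid",.055)):
  for d in models.search_frame("wrist",n)[:2]:
    e=d["extent"]; X=px2w(c,(e[0]+e[2])/2,(e[1]+e[3])/2,z); print(n,round(d["conf"],2),np.round(e,1),X.round(4)[:2])
delta(.58,-.298,.03,11.25)
E
```

```text
t: 20.25
tool_pos: [0.5785, -0.2962, 0.1551]
tool_rot: [-1.99, -2.426, 0.0]
contact_force: [-0.0, 0.9, -0.4]
opening: 0.0277
dish 0.91 [207.8 140.8 355.3 283.2] [ 0.5797 -0.3048]
flux_mid 0.6 [270.6   1.1 328.5  42.2] [ 0.5635 -0.1633]
shift mm [ -2.    0.5 126.7] turn 0.09 jaw yaw 11.34 q6 -0.79 tilt [-0.001  0.001 -1.   ]
```

View pics/w9.png

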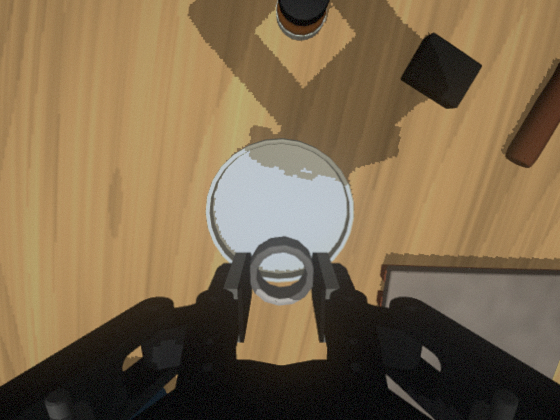

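The large ring is in the jaws at (281,272). The dish is at (281,210) and 148 px wide, which agrees with 130 mm. Its centre is about (0.579, −0.304), and I'll put the large ring 19 mm to the tool's +x side of it.

```bash
python3 -m creep '[[0.1,0.0113,-0.0017,0.045,0,0,0],[0.1,0,0,0.045,0,0,0],[0.1,0,0,0.035,0,0,0],[0.1,0,0,0.015,0,0,0],[0.1,0,0,0.004,0,0,0],[0.1,0,0,0,0,0,0],[0.1,0,0,0,0,0,0]]'
```

```text
t: 21.1
tool_pos: [0.5774, -0.288, 0.0159]
tool_rot: [1.99, 2.425, 0.001]
contact_force: [0.3, 0.2, -0.1]
opening: 0.0277
```

```bash
python3 -m creep '[[0.1,0,0,0.004,0,0,0],[0.1,0,0,0.003,0,0,0],[0.1,0,0,0.001,0,0,0],[0.1,0,0,0,0,0,0]]'
python3 -m creep '[[0.5,0,0,0,0,0,0],[0.5,0,0,0,0,0,0],[0.5,0,0,0,0,0,0],[0.5,0,0,-0.03,0,0,0],[0.5,0,0,-0.05,0,0,0],[0.5,0,0,-0.05,0,0,0],[0.5,0,0,0,0,0,0],[0.5,0,0,0,0,0,0]]'
python3 - <<'E'
from h import *
im=get_image("wrist"); cv2.imwrite("pics/w10.png",im[:,:,::-1])
c=calibration("wrist")
for n,z in(("ring_large_mid",.01),("dish",.016)):
  for d in models.search_frame("wrist",n)[:2]:
    e=d["extent"]; X=px2w(c,(e[0]+e[2])/2,(e[1]+e[3])/2,z); print(n,round(d["conf"],2),np.round(e,1),X.round(4)[:2])
# small ring from w1 pixel (256,253)
delta(.4345,-.139,.15,11.25)
E
```

```text
t: 21.5
tool_pos: [0.5767, -0.2877, 0.0077]
tool_rot: [1.992, 2.427, 0.0]
contact_force: [-3.0, 1.7, 9.6]
opening: 0.0276
t: 22.3
tool_pos: [0.5768, -0.2877, 0.1374]
tool_rot: [1.99, 2.425, 0.001]
contact_force: [0.2, -0.4, -1.3]
opening: 0.0427
ring_large_mid 0.63 [261.3 184.2 300.3 221.9] [ 0.5738 -0.2845]
ring_large_mid 0.24 [270.    0.9 333.   44.8] [ 0.5621 -0.1484]
dish 0.58 [201.5 148.9 355.1 298.8] [ 0.575  -0.3006]
shift mm [ 171.7 -108.6  -16.6] turn 0.01 jaw yaw 11.26 q6 -0.77 tilt [-0.003  0.002 -1.   ]
```

```bash
python3 -m creep '[[0.5,0.0343,-0.0217,-0.004,0,0,0],[0.5,0.0343,-0.0217,-0.004,0,0,0],[0.5,0.0343,-0.0217,-0.004,0,0,0],[0.5,0.0343,-0.0217,-0.003,0,0,0],[0.5,0.0343,-0.0217,0,0,0,0],[0.5,0,0,0,0,0,0],[0.5,0,0,0,0,0,0]]'
python3 - <<'E'
from h import *
im=get_image("wrist"); cv2.imwrite("pics/w11.png",im[:,:,::-1])
c=calibration("wrist")
for n in("ring_small_mid","ring_large_mid"):
  for d in models.search_frame("wrist",n)[:2]:
    e=d["extent"]; X=px2w(c,(e[0]+e[2])/2,(e[1]+e[3])/2,.004); print(n,round(d["conf"],2),np.round(e,1),X.round(4)[:2])
    delta(X[0],X[1],0,11.25)
E
```

```text
t: 23.15
tool_pos: [0.4348, -0.1393, 0.1485]
tool_rot: [-1.991, -2.428, 0.001]
contact_force: [-0.2, -0.6, 0.6]
opening: 0.0427
ring_small_mid 0.74 [260.6 183.6 289.2 207.3] [ 0.4284 -0.1369]
shift mm [  4.9  -6.8 149.6] turn -0.0 jaw yaw 11.25 q6 -0.67 tilt [-0.001  0.    -1.   ]
```

View pics/w11.png

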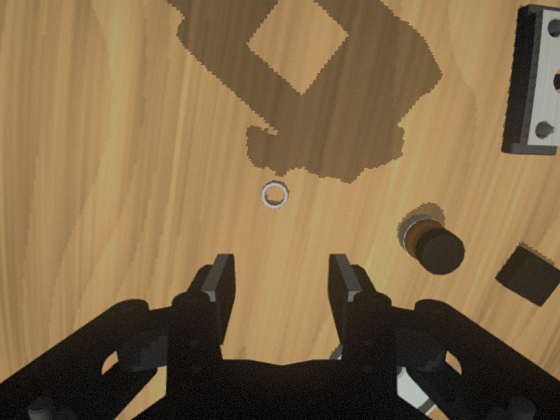

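The small ring is at (275,195), clear of everything, and the flux jar is at (435,245).

```bash
python3 -m creep '[[0.5,0.0049,-0.0068,0.045,0,0,0],[0.5,0,0,0.045,0,0,0],[0.5,0,0,0.035,0,0,0],[0.5,0,0,0.015,0,0,0],[0.5,0,0,0.008,0,0,0],[0.5,0,0,0,0,0,0],[0.5,0,0,0,0,0,0],[0.1,0,0,0,0,0,0],[0.1,0,0,0,0,0,0],[0.1,0,0,0,0,0,0],[0.1,0,0,0,0,0,0],[0.1,0,0,0,0,0,0]]' 30
python3 -m creep '[[0.1,0,0,-0.005,0,0,0],[0.1,0,0,-0.02,0,0,0],[0.1,0,0,-0.04,0,0,0],[0.1,0,0,-0.045,0,0,0],[0.1,0,0,-0.03,0,0,0],[0.1,0,0,0,0,0,0],[0.1,0,0,0,0,0,0]]'
python3 - <<'E'
from h import *
delta(.5825,-.3227,.145,11.25)
E
```

```text
t: 24.5
tool_pos: [0.4294, -0.1372, 0.0037]
tool_rot: [1.991, 2.427, 0.001]
contact_force: [-1.3, 0.7, 6.6]
opening: 0.0214
t: 25.2
tool_pos: [0.4283, -0.1365, 0.1427]
tool_rot: [1.992, 2.428, 0.001]
contact_force: [-0.1, 0.5, -0.9]
opening: 0.0214
shift mm [-212.7  114.8   -1.9] turn 0.02 jaw yaw 11.27 q6 -0.67 tilt [ 0.002 -0.001 -1.   ]
```

```bash
python3 -m creep '[[0.1,-0.0425,0.0228,0,0,0,0],[0.1,-0.0425,0.0228,0,0,0,0],[0.1,-0.0425,0.0228,0,0,0,0],[0.1,-0.0425,0.0228,0,0,0,0],[0.1,-0.0425,0.0228,0,0,0,0],[0.1,0,0,0,0,0,0],[0.1,0,0,0,0,0,0],[0.1,0,0,0,0,0,0]]'
python3 - <<'E'
from h import *
delta(.582,-.3223,.145,11.25)
im=get_image("wrist"); cv2.imwrite("pics/w12.png",im[:,:,::-1])
E
```

```text
t: 26.0
tool_pos: [0.5802, -0.3213, 0.1403]
tool_rot: [-1.99, -2.426, 0.0]
contact_force: [0.3, 0.5, -0.1]
opening: 0.0209
shift mm [-1.3  1.5 -4.8] turn 0.03 jaw yaw 11.28 q6 -0.81 tilt [-0.003  0.002 -1.   ]
```

View pics/w12.png

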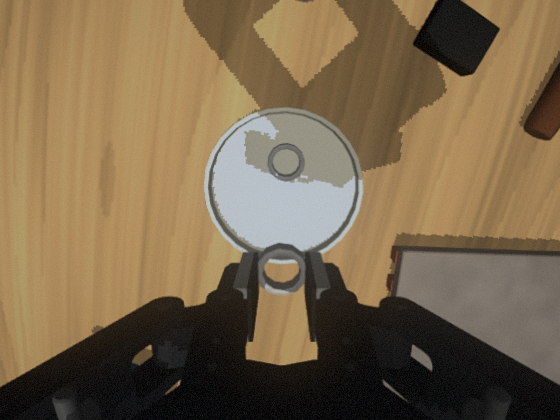

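The large ring lies flat in the dish at (286,162). The small one should land near (283,203), about 34 mm from it and well inside the rim.

```bash
python3 -m creep '[[0.1,0,0.0015,0.045,0,0,0],[0.1,0,0,0.045,0,0,0],[0.1,0,0,0.025,0,0,0],[0.1,0,0,0.010,0,0,0],[0.1,0,0,0.004,0,0,0],[0.1,0,0,0.002,0,0,0],[0.1,0,0,0,0,0,0]]'
```

```text
t: 26.75
tool_pos: [0.5841, -0.323, 0.0133]
tool_rot: [1.99, 2.426, 0.0]
contact_force: [-0.4, 0.2, 0.3]
opening: 0.0215
```

```bash
python3 -m creep '[[0.1,0,0,0.003,0,0,0],[0.1,0,0,0.002,0,0,0],[0.1,0,0,0.001,0,0,0],[0.1,0,0,0,0,0,0]]'
python3 -m creep '[[0.4,0,0,0,0,0,0],[0.4,0,0,0,0,0,0],[0.4,0,0,0,0,0,0],[0.4,0,0,-0.03,0,0,0],[0.4,0,0,-0.05,0,0,0],[0.4,0,0,-0.05,0,0,0],[0.4,0,0,0,0,0,0],[0.4,0,0,0,0,0,0]]'
python3 - <<'E'
from h import *
im=get_image("wrist"); cv2.imwrite("pics/w13.png",im[:,:,::-1])
c=calibration("top"); i=get_image("top")
for n,z in (("punch_mid",.022),("tray",.02)):
  for d in models.search_frame("top",n)[:3]:
    e=d["extent"]; X=px2w(c,(e[0]+e[2])/2,(e[1]+e[3])/2,z); print(n,round(d["conf"],2),np.round(e,1),X.round(4)[:2],i[int((e[1]+e[3])/2),int((e[0]+e[2])/2)])
delta(.37,.308,.18,11.25)
E
```

```text
t: 27.15
tool_pos: [0.5838, -0.323, 0.0077]
tool_rot: [1.992, 2.428, 0.0]
contact_force: [-1.8, 2.2, 9.5]
opening: 0.0215
t: 27.95
tool_pos: [0.584, -0.3231, 0.1375]
tool_rot: [1.99, 2.425, 0.0]
contact_force: [-0.0, -0.2, -0.9]
opening: 0.0344
tray 0.71 [135.4 165.5 186.2 204.2] [0.5471 0.3148] [93 52 31]
shift mm [658.8 -84.8 -45.4] turn 0.01 jaw yaw 11.26 q6 -0.81 tilt [-0.004  0.003 -1.   ]
```

View pics/w13.png

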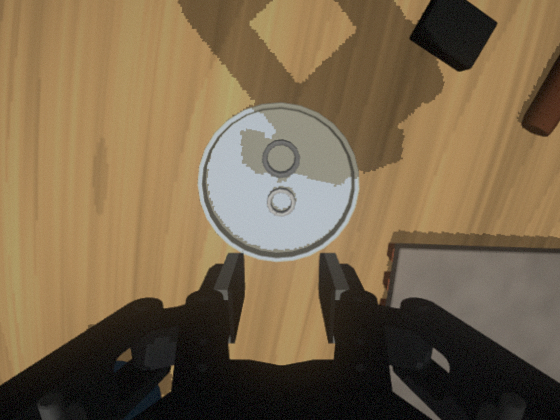

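Both rings lie flat in the dish, large at (281,158) and small at (281,202), clear of each other and of the rim. Next is the silver punch at about (0.35, 0.30). The blue look-alike stands about 7 cm from it, towards the robot.

```bash
python3 -m creep '[[0.5,0.0471,-0.0061,-0.0032,0,0,0],[0.5,0.0471,-0.0061,-0.0032,0,0,0],[0.5,0.0471,-0.0061,-0.0032,0,0,0],[0.5,0.0471,-0.0061,-0.0032,0,0,0],[0.5,0.0471,-0.0061,-0.0032,0,0,0],[0.5,0.0471,-0.0061,-0.0032,0,0,0],[0.5,0.0471,-0.0061,-0.0032,0,0,0],[0.5,0.0471,-0.0061,-0.0032,0,0,0],[0.5,0.0471,-0.0061,-0.0032,0,0,0],[0.5,0.0471,-0.0061,-0.0032,0,0,0],[0.5,0.0471,-0.0061,-0.0032,0,0,0],[0.5,0.0471,-0.0061,-0.0032,0,0,0],[0.5,0.0471,-0.0061,-0.0032,0,0,0],[0.5,0.0471,-0.0061,-0.0032,0,0,0],[0.5,0,0,0,0,0,0],[0.5,0,0,0,0,0,0]]'
python3 - <<'E'
from h import *
im=get_image("wrist"); cv2.imwrite("pics/w14.png",im[:,:,::-1])
c=calibration("wrist")
for n,z in (("punch_mid",.0225),("tray",.02)):
  for d in models.search_frame("wrist",n)[:3]:
    e=d["extent"]; u,v=(e[0]+e[2])/2,(e[1]+e[3])/2; X=px2w(c,u,v,z); print(n,round(d["conf"],2),np.round(e,1),X.round(4)[:2],im[int(v),int(u)])
    if n[0]=="p":delta(X[0],X[1],.15,11.25)
E
```

```text
t: 29.75
tool_pos: [0.3692, 0.3081, 0.1784]
tool_rot: [-1.989, -2.431, 0.004]
contact_force: [-0.3, -0.4, 0.1]
opening: 0.0424
punch_mid 0.91 [250.8 175.6 276.  207.1] [0.3516 0.3094] [131 123 116]
shift mm [  6.2 -17.6  28.6] turn -0.03 jaw yaw 11.22 q6 0.34 tilt [-0.002 -0.002 -1.   ]
punch_mid 0.66 [185.3 120.2 219.4 149. ] [0.2901 0.3487] [ 54  70 118]
shift mm [ 56.7 -70.3  28.7] turn -0.03 jaw yaw 11.22 q6 0.34 tilt [-0.002 -0.002 -1.   ]
tray 0.93 [400.6 141.1 539.4 285.6] [0.5481 0.327 ] [94 57 38]
```

View pics/w14.png

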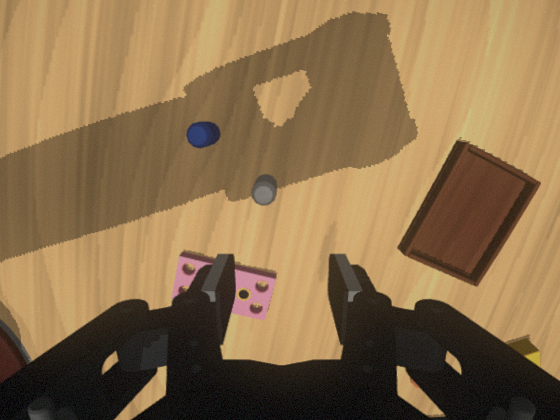

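The silver punch is at (264,190), and the blue look-alike at (203,134) stays clear of the jaws. The tray is at about (470,213).

```bash
python3 -m creep '[[0.5,0.0062,-0.0176,0.03,0,0,0],[0.5,0,0,0.045,0,0,0],[0.5,0,0,0,0,0,0],[0.5,0,0,0.04,0,0,0],[0.5,0,0,0.035,0,0,0],[0.5,0,0,0.015,0,0,0],[0.5,0,0,0.002,0,0,0],[0.5,0,0,0,0,0,0],[0.1,0,0,0,0,0,0],[0.1,0,0,0,0,0,0],[0.1,0,0,0,0,0,0],[0.1,0,0,0,0,0,0],[0.1,0,0,0,0,0,0]]' 40
python3 - <<'E'
from h import *
delta(.548,.321,.1,11.25)
E
```

```text
t: 31.2
tool_pos: [0.3536, 0.3112, 0.0151]
tool_rot: [1.991, 2.428, 0.005]
contact_force: [1.0, -1.0, 5.9]
opening: 0.0206
shift mm [-28.3 192.9 -84.2] turn 0.03 jaw yaw 11.28 q6 0.37 tilt [ 0.004  0.001 -1.   ]
```

```bash
python3 -m creep '[[0.1,0,0,-0.02,0,0,0],[0.1,0,0,-0.04,0,0,0],[0.1,0,0,-0.03,0,0,0],[0.1,0,0,0,0,0,0],[0.1,0,0,0,0,0,0]]'
python3 - <<'E'
from h import *
c=calibration("wrist"); o=ctrl.get_obs(); R=Rn.from_rotvec(o["tool_rot"]).as_matrix(); M=c["R"]@R; pc=R.T@(-c["R"].T@c["t"]-o["tool_pos"])
R2=Rn.from_rotvec([-1.989,-2.431,.004]).as_matrix(); Rc=M@R2.T; c2=dict(c,R=Rc,t=-Rc@(R2@pc+np.array([.3692,.3081,.1784])))
W=np.array([px2w(c2,u,v,.02)[:2] for u,v in [(463,141),(539,184),(477,284),(401,248)]])
print(W.round(3).tolist(),W.mean(0).round(4),np.linalg.norm(np.diff(W,axis=0),axis=1).round(3))
X=W.mean(0); delta(X[0],X[1],.1,11.25); print(o["opening"],o["tool_pos"])
E
```

```text
t: 31.7
tool_pos: [0.3522, 0.3106, 0.1037]
tool_rot: [1.992, 2.428, 0.003]
contact_force: [-0.2, 1.0, -2.3]
opening: 0.0206
[[0.518, 0.391], [0.607, 0.37], [0.582, 0.259], [0.492, 0.281]] [0.5497 0.3253] [0.091 0.114 0.093]
shift mm [-24.2 196.5   4. ] turn 0.02 jaw yaw 11.27 q6 0.37 tilt [ 0.002  0.001 -1.   ]
0.020561447107280216 [0.35219884 0.31063299 0.10366791]
```

```bash
python3 -m creep '[[0.1,-0.005,0.039,0,0,0,0],[0.1,-0.005,0.039,0,0,0,0],[0.1,-0.005,0.039,0,0,0,0],[0.1,-0.005,0.039,0,0,0,0],[0.1,-0.005,0.039,0,0,0,0],[0.1,0,0,0,0,0,0],[0.1,0,0,0,0,0,0],[0.1,0,0,0.04,0,0,0],[0.1,0,0,0.025,0,0,0],[0.1,0,0,0.010,0,0,0],[0.1,0,0,0,0,0,0],[0.1,0,0,0,0,0,0]]'
```

```text
t: 32.9
tool_pos: [0.548, 0.3243, 0.0288]
tool_rot: [1.992, 2.429, 0.002]
contact_force: [0.2, 0.2, -1.3]
opening: 0.0207
```

```bash
python3 -m creep '[[0.1,0,0,0.004,0,0,0],[0.1,0,0,0.003,0,0,0],[0.1,0,0,0.001,0,0,0],[0.1,0,0,0,0,0,0],[0.1,0,0,0,0,0,0]]'
```

```text
t: 33.4
tool_pos: [0.5483, 0.324, 0.0202]
tool_rot: [1.993, 2.428, 0.001]
contact_force: [-0.1, -0.4, -0.7]
opening: 0.0206
```

```bash
python3 -m creep '[[0.1,0,0,0.0007,0,0,0],[0.1,0,0,0,0,0,0],[0.27,0,0,0,0,0,0],[0.3,0,0,0,0,0,0],[0.38,0,0,0,0,0,0],[0.38,0,0,0,0,0,0],[0.38,0,0,0,0,0,0]]'
python3 -m creep '[[0.38,0,0,-0.01,0,0,0],[0.38,0,0,-0.02,0,0,0],[0.38,0,0,-0.03,0,0,0],[0.38,0,0,-0.05,0,0,0],[0.38,0,0,-0.05,0,0,0],[0.38,0,0,-0.04,0,0,0],[0.38,0,0,0,0,0,0],[0.38,0,0,0,0,0,0]]'
python3 - <<'E'
from h import *
im=get_image("wrist"); c=calibration("wrist")
for n,z in (("punch_mid",.0275),("tray",.02)):
  for d in models.search_frame("wrist",n)[:2]:
    e=d["extent"]; X=px2w(c,(e[0]+e[2])/2,(e[1]+e[3])/2,z); print(n,round(d["conf"],2),np.round(e,1),X.round(4)[:2])
s=get_image("scene")
cv2.imwrite("pics/fin.png",np.hstack([cv2.resize(im,(560,420))[:, :400],cv2.resize(s[90:390,140:426],(400,420))])[:,:,::-1])
E
```

```text
t: 34.1
tool_pos: [0.548, 0.3239, 0.019]
tool_rot: [-1.993, -2.429, 0.0]
contact_force: [0.4, -0.1, -0.2]
opening: 0.0327
t: 34.9
tool_pos: [0.5488, 0.3243, 0.2217]
tool_rot: [1.992, 2.427, 0.006]
contact_force: [0.6, -0.0, 0.2]
opening: 0.0322
punch_mid 0.92 [ 15.3 105.6  62.7 131. ] [0.2929 0.349 ]
punch_mid 0.8 [270.1 175.  293.  202.2] [0.5471 0.3247]
tray 0.88 [227.7 118.9 343.8 250.5] [0.5508 0.3281]
```

View pics/fin.png

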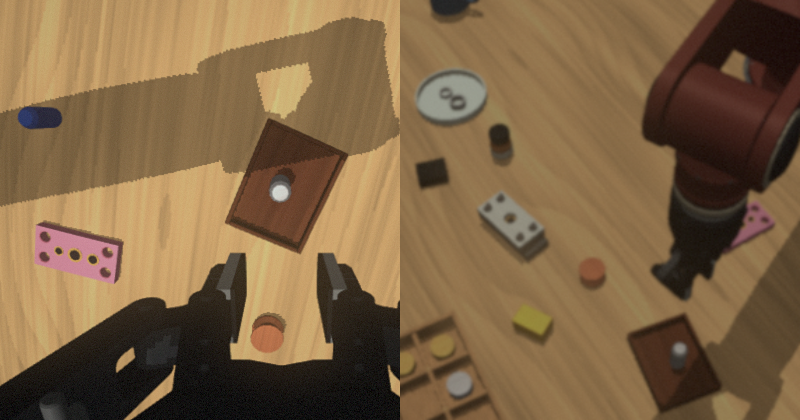

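The punch stands upright near the middle of the tray, at left (280,188) and right (679,350). The rings lie flat in the dish (452,98), the flux jar stands at (500,140) and the cutter stack is at (512,220). The gripper touches nothing, so I'm handing the job in.

```bash
python3 -c "
from station import finish_job; print(finish_job())"
```

```text
the job is handed in; nothing more can be done
None
```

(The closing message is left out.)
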